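Open the gearbox inspection port on the mason's bench

TASK

Open the inspection port of the box-shaped gearbox: take the flat steel cover on its top by the knob and swing it about a quarter turn anticlockwise (seen from above) around its pivot screw, so that the port lies fully uncovered, and leave it there. The round bearing housing has the same kind of cover: leave that one shut.

Things in the scene. Friction and masses are not known exactly. Their poses are not given: they have to be found in the camera images.
- port_cover (a joint): Flat steel swivel cover on top of the box-shaped gearbox: a tongue 42 mm wide, 110 mm long, 5 mm thick, upper face 77 mm above the table. Value in rad: 0 = shut, growing as it turns anticlockwise seen from above about its pivot screw, up to a stop at 1.9. The port under it is fully uncovered from 0.67 rad on. It moves with about 2 N at the knob and stays where it is left.
- port_cover_knob (a point): Centre of the top of the knob of the gearbox's cover: an upright black round knob, 16 mm in diameter, standing 32 mm above the cover's upper face near its free end, 72 mm from the pivot. It is fixed to the cover and moves with it; being round it can turn between the fingers.
- port_cover_pivot (a point): Centre of that cover's pivot screw, at the cover's upper face (the head stands 3 mm higher); axis vertical. The port, a 26 mm hole, is 55 mm from it along the shut cover. The gearbox, bolted down, is a ribbed grey box with a 170 x 150 mm top, 70 mm high, with a round motor 66 mm thick at one end, a steel shaft at the other, both lower than the top.
- bearing_cover (a joint): The like cover with the same knob on the round bearing housing (150 mm in diameter on a square foot plate, top 70 mm high). Not to be opened. Value in rad: 0 = shut, growing as it turns anticlockwise seen from above.
There are look-alikes about, which are no part of the job. What is shaped like the part that bears bearing_cover but green or red is not meant.

How it is judged:
By the outcome, as a careful person would: the job done as asked, in the order asked, and still so for the second after the job is handed in, with the robot touching nothing.
It also fails if it takes over 32 s, if anything falls off the work surface, if the arm or the gripper's body presses on something with over 40 N, if the wrist force passes 120 N, or if a joint passes its speed limit or range.

ROBOT

A 7-joint arm with a two-finger parallel gripper is mounted at the origin on the work surface. World frame = base frame: x ahead of the robot, y to its left, z up, the work surface at z = 0. Lengths are in m, angles in rad, forces in N, time in s.
With the tool pointing down it reaches from about 0.425 to 0.95 m from the base axis. Payload 4.7 kg.
Tool frame: the origin (TCP) lies between the finger pads; the fingertips stand 25 mm ahead of it and the grasp point (between the pads) lies 6 mm ahead of it; x points along the fingers, z is the direction in which the jaws open and shut, and the axes are right-handed (so a half turn about x gives the same grasp; the last joint's range is limited). The gripper opens to 85 mm and grips with 20 to 120 N. Pads are 22 mm wide; open, the fingers measure 114 mm over their backs; the gripper's body (76 mm by 85 mm) begins 54 mm behind the grasp point. The pads swing forward as they close: fully open they stand 13 mm farther back than shut.
Start: joints at [-1.187, 0.469, -0.049, 1.532, 0.024, 1.141, -0.082], TCP at [0.271, 0.618, 0.256] pointing down, gripper open.
Joint ranges: [-2.59, 2.59], [-0.33, 1.99], [-1.39, 1.29], [0.1, 2.45], [-1.04, 4.18], [0.21, 1.99], [-2.66, 2.66]. Speed limits (rad/s): [2.57, 2.57, 3.14, 3.14, 3.14, 3.14, 3.14].

INTERFACE

Orientations are given as a 3x3 rotation matrix whose columns are the frame's x, y, z axes.
In Python, from rig import * gives the robot as it stands. Calls block until the motion is done:
- movep(position, orientation): joint-space move of the TCP to a pose.
- move_l(position, attitude=None, feed=0.15, until_force=None): straight line of the TCP; attitude=None keeps the orientation; feed is the mean speed in m/s. With until_force (N) it stops when the force on the tool has changed by that much, and returns True; else False.
- move_joints(angles): joint-space move.
- command_gripper(opening, newtons=None): finger opening in m; newtons is the grip in N (None keeps the last); returns when the fingers have stopped.
- sleep(seconds).
- inverse_kinematics(position, orientation): joint angles nearest the present ones, or None.
- sense(): the state.
- camera(name): name is "side" or "top"; returns (picture, depth): 400x640x3 uint8, red, green, blue; 400x640 float32, m along the optical axis (not along the pixel's ray), 0 where there is no reading.
- camera_params(name): a dict with "K" (3x3 intrinsics, pixels), "dist" ([k1, k2, p1, p2, k3] as OpenCV has them; the pictures are not rectified), "position" and "rotation" of the camera in the world. Camera axes: x right, y down, z forward; pixel columns grow to the right and rows downward; lengths in m; the calibration is good to about 2 mm. A picture is of the moment at which its call begins. camera_params takes no time and is no camera call.
A pose or a line that the arm cannot do raises Unreachable and nothing moves.
- finish_job(): hands the job in, once; it reports no verdict.
The state is a dict: "time_s": time; "joint_pos": joint angles; "qd": joint speeds; "joint_efforts": joint torques, N m; "position": TCP position; "tcp_rot": TCP orientation; "wrist_force": force on the tool from outside, world axes, zero at the start; "ft_torque": the same for the moment, N m; "finger_gap": finger opening in m.
Only numpy, scipy, OpenCV 4.12 (cv2) and the standard library are available. Lean on these libraries where they do the work, as an engineer would, in place of code of your own. Each camera call takes 0.05 s, during which the arm holds its last target. There are 200 camera calls.

## Working session

There is one attempt and no reset: what is moved stays moved. The work goes in short steps, each a Python script; the robot and the scene stay as the last script left them, time stands still between calls to the robot, and variables do not carry over. Pictures are saved under pics/ and viewed, about 8 in all and at most 12, crops included, and the job is handed in when it is done.

```bash
mkdir -p pics; ls; python3 - <<'E'
from rig import *
import cv2,numpy as np
for n in("top","side"):
    p,d=camera(n); cv2.imwrite(f"pics/{n}0.png",p[:,:,::-1]); np.savez(f"{n}0.npz",p=p,d=d)
    c=camera_params(n); print(n,np.round(c["K"],1).tolist(),c["dist"],np.round(c["position"],3),np.round(c["rotation"],3).tolist())
E
```

```text
pics
top [[514.7, 0.0, 327.2], [0.0, 514.7, 190.8], [0.0, 0.0, 1.0]] [-0.00522428  0.          0.          0.          0.        ] [ 0.165 -0.021  1.207] [[-0.032, -0.971, 0.236], [-0.999, 0.032, -0.006], [-0.002, -0.236, -0.972]]
side [[441.7, 0.0, 317.9], [0.0, 441.7, 204.4], [0.0, 0.0, 1.0]] [-0.04257989  0.          0.          0.          0.        ] [ 0.375 -0.764  0.771] [[0.998, -0.048, 0.041], [-0.062, -0.666, 0.743], [-0.008, -0.744, -0.668]]
```

View pics/top0.png

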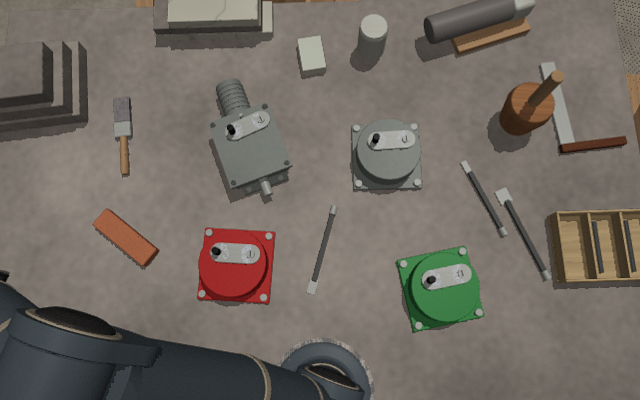

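View pics/side0.png

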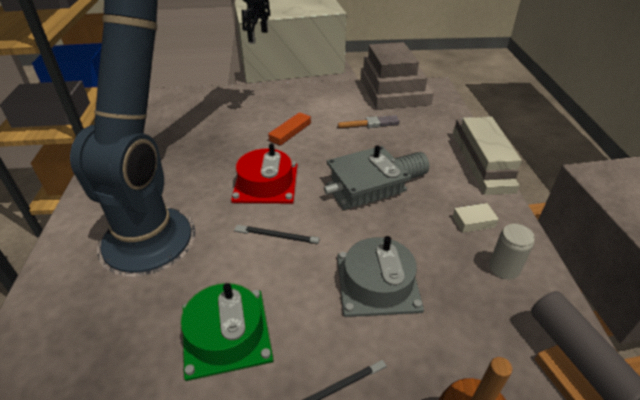

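The top view shows the grey gearbox at about (250,140), with its cover's knob near (232,130) and the pivot end near (262,120). The grey bearing housing is at (388,150). Next I'll zoom in and measure.

```bash
cat > h.py <<'E'
import numpy as np,cv2
from rig import camera_params
def ray(n,uv,z):
    c=camera_params(n);K=np.array(c["K"]);R=np.array(c["rotation"]);o=np.array(c["position"])
    q=cv2.undistortPoints(np.array(uv,float).reshape(-1,1,2),K,np.array(c["dist"])).reshape(-1,2)
    d=np.c_[q,np.ones(len(q))]@R.T
    return o+d*((z-o[2])/d[:,2])[:,None]
def pix(n,P):
    c=camera_params(n);R=np.array(c["rotation"]);o=np.array(c["position"])
    r=cv2.Rodrigues(R.T)[0];return cv2.projectPoints(np.array(P,float).reshape(-1,1,3),r,-R.T@o,np.array(c["K"]),np.array(c["dist"]))[0].reshape(-1,2)
E
python3 - <<'E'
from h import *
out=[]
for n,(x0,y0,x1,y1) in dict(top=(215,100,285,150),side=(350,135,420,185)).items():
    z=np.load(n+"0.npz");p=z["p"];s=p[y0:y1,x0:x1]
    out.append(cv2.resize(s,None,fx=8,fy=8,interpolation=cv2.INTER_CUBIC)[:,:,::-1])
    m=(s.min(2)>135).astype(np.uint8); k=(s.max(2)<45).astype(np.uint8)
    for nm,mm,h in(("cover",m,.077),("black",k,.1)):
        l,lab,st,ce=cv2.connectedComponentsWithStats(mm)
        for i in range(1,l):
            if st[i,4]>12:
                c=max(cv2.findContours((lab==i).astype(np.uint8),0,2)[0],key=len).reshape(-1,2)+[x0,y0]
                w=ray(n,c,h);print(n,nm,st[i].tolist(),(ce[i]+[x0,y0]).round(1),cv2.minAreaRect((w[:,:2]*1000).astype(np.float32)))
    print(np.percentile(s.min(2),[2,5,50,80,95]))
cv2.imwrite("pics/crop.png",cv2.resize(np.vstack(out),(560,800))[:, :] if 0 else np.hstack(out)[:, :][:, :] if 0 else cv2.resize(np.vstack(out),None,fx=.74,fy=.74))
E
```

```text
top cover [16, 11, 39, 28, 571] [249.9 123.6] ((606.03955078125, 149.16299438476562), (41.30046844482422, 98.6522445678711), 24.363300323486328)
top black [12, 25, 8, 10, 53] [230.6 129.2] ((585.5198974609375, 187.282470703125), (23.973512649536133, 12.17774486541748), 25.51398277282715)
[ 53.  67. 112. 117. 152.]
side cover [22, 21, 13, 7, 46] [378.8 159.2] ((591.4269409179688, 177.1062774658203), (33.51616287231445, 18.800872802734375), 24.236120223999023)
side cover [34, 31, 11, 7, 43] [388.1 168.3] ((607.8878173828125, 136.4902801513672), (36.40776443481445, 19.357929229736328), 36.17511749267578)
side black [23, 11, 8, 11, 54] [376.4 151.1] ((583.5226440429688, 182.01629638671875), (47.675758361816406, 13.569701194763184), 72.93309020996094)
[ 41.  56.  92.  97. 126.]
```

View pics/crop.png

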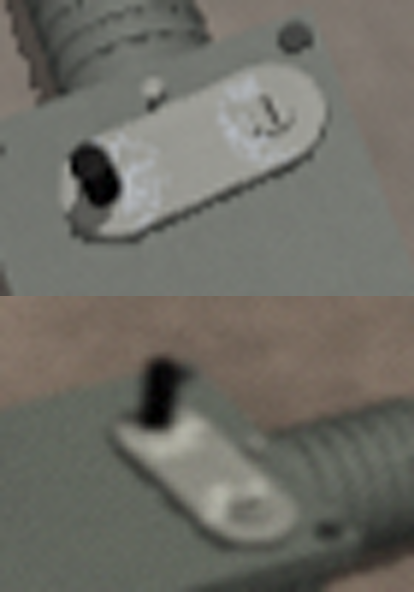

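The crop shows the knob top at top-view px (230.2,127.0), side (376.7,147.2). The pivot screw is at top (260.6,119.4), side (391.9,170.8).

```bash
python3 - <<'E'
from h import *
K=[];P=[]
for n,k,p in(("top",(230.2,127),(260.6,119.4)),("side",(376.7,147.2),(391.9,170.8))):
    a=ray(n,k,.109)[0];b=ray(n,p,.079)[0];K.append(a);P.append(b)
    print(n,a.round(4),b.round(4),np.linalg.norm((a-b)[:2]),np.hypot(*a[:2]),np.arctan2(*(a-b)[1::-1]))
# cover outline on z=.077 -> axis
from rig import *
k=np.mean(K,0);p=np.mean(P,0);print(k,p)
th0=np.arctan2(*(k-p)[1::-1])
for t in(0,.8,1.2,1.4):
    q=p+.072*np.array([np.cos(th0+t),np.sin(th0+t),0]);row=[]
    for a in np.arange(0,3.14,.524):
        z=np.array([np.cos(a),np.sin(a),0]);x=np.array([0,0,-1.]);R=np.c_[x,np.cross(z,x),z]
        j=inverse_kinematics([q[0],q[1],.11],R);row.append(None if j is None else np.round(j,2)[[0,1,3,5,6]].tolist())
    print(t,q.round(3),row)
s=sense();print(s["tcp_rot"].round(3),s["finger_gap"],s["wrist_force"])
E
```

```text
top [0.5874 0.1866 0.109 ] [0.6154 0.1215 0.079 ] 0.07086407272929984 0.6163335699257938 1.977346684122079
side [0.5837 0.1865 0.109 ] [0.6148 0.1218 0.079 ] 0.07181823965388197 0.6127305834732416 2.019703832583916
[0.5855431  0.18651723 0.109     ] [0.61513835 0.12162194 0.079     ]
0 [0.585 0.187 0.079] [[-0.63, 0.55, 1.83, 0.81, -0.16], [-0.56, 0.53, 1.83, 0.8, 0.3], [-0.48, 0.53, 1.82, 0.8, 0.76], [-0.41, 0.53, 1.82, 0.8, 1.22], [-0.31, 0.53, 1.81, 0.8, 1.66], [-0.23, 0.54, 1.81, 0.81, 2.12]]
0.8 [0.547 0.146 0.079] [[-0.61, 0.48, 1.95, 0.75, -0.11], [-0.54, 0.47, 1.94, 0.75, 0.36], [-0.47, 0.47, 1.94, 0.75, 0.82], [-0.4, 0.46, 1.94, 0.75, 1.29], [-0.29, 0.46, 1.93, 0.75, 1.73], [-0.21, 0.47, 1.92, 0.76, 2.19]]
1.2 [0.543 0.118 0.079] [[-0.58, 0.47, 1.97, 0.74, -0.05], [-0.51, 0.46, 1.97, 0.74, 0.41], [-0.45, 0.45, 1.97, 0.74, 0.88], [-0.38, 0.45, 1.96, 0.73, 1.35], [-0.26, 0.45, 1.95, 0.74, 1.78], [-0.18, 0.45, 1.95, 0.74, 2.25]]
1.4 [0.546 0.103 0.079] [[-0.56, 0.47, 1.97, 0.74, -0.02], [-0.5, 0.46, 1.97, 0.74, 0.45], [-0.43, 0.45, 1.97, 0.73, 0.92], [-0.35, 0.45, 1.96, 0.73, 1.38], [-0.24, 0.45, 1.96, 0.74, 1.82], [-0.17, 0.45, 1.95, 0.74, 2.28]]
[[-0.001 -0.916  0.401]
 [-0.002  0.401  0.916]
 [-1.    -0.    -0.002]] 0.08544726464277608 [-0.09910808 -0.36191559 -0.56934908]
```

The geometry checks out: the pivot–knob distance is 71–72 mm in both views and the shut direction is about 2.0 rad. The current jaw direction is the tangent halfway along the swing, so I'll keep the orientation and approach.

```bash
python3 - <<'E'
from h import *
from rig import *
k=np.array([.5855,.1865]);
a=1.16;z=np.array([np.cos(a),np.sin(a),0]);x=np.array([0,0,-1.]);R=np.c_[x,np.cross(z,x),z]
command_gripper(.05,30)
movep([*k,.19],R)
print(move_l([*k,.110],feed=.1,until_force=10))
s=sense();print(s["time_s"],s["position"],s["wrist_force"])
for n in("top","side"):
    p,d=camera(n); cv2.imwrite(f"pics/{n}1.png",p[:,:,::-1])
u=pix("side",[*k,.1])[0].astype(int);v=pix("top",[*k,.1])[0].astype(int)
c=[cv2.resize(cv2.imread(f"pics/{n}1.png")[w[1]-40:w[1]+40,w[0]-40:w[0]+40],(400,400),interpolation=2) for n,w in(("top",v),("side",u))]
cv2.imwrite("pics/c1.png",np.hstack(c))
E
```

```text
False
3.4333 [0.58602706 0.18667163 0.11060584] [-0.07331773  0.12214941  0.4780861 ]
```

View pics/c1.png

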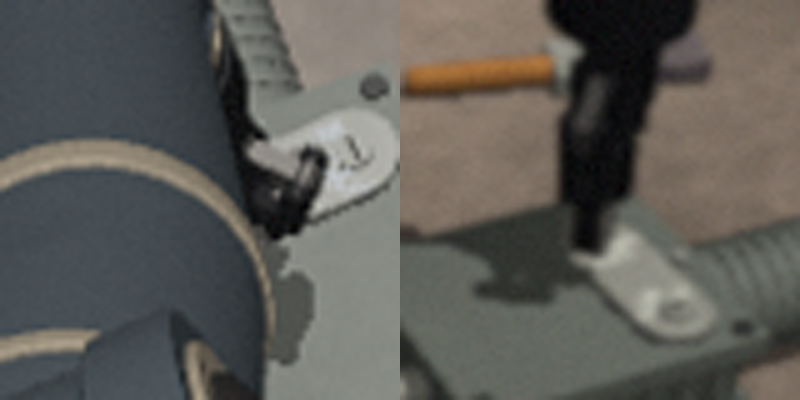

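The side crop shows the gripper over the knob end of the cover, at about (590,240) in the crop, without contact. Now I'll close, check the gap and swing.

```bash
python3 - <<'E'
from h import *
from rig import *
command_gripper(0.0,30); s=sense();print("gap",s["finger_gap"],s["wrist_force"].round(1),s["position"].round(4))
if .013<s["finger_gap"]<.02:
    p=np.array([.6151,.1216]);t0=2.0
    for t in np.linspace(.15,1.5,10):
        move_l([*(p+.072*np.array([np.cos(t0+t),np.sin(t0+t)])),.110],feed=.06)
        s=sense();print(round(t,2),s["position"].round(4),s["wrist_force"].round(1),round(s["finger_gap"],4))
        if np.linalg.norm(s["wrist_force"])>40: print("STOP");break
print(s["time_s"])
E
```

```text
gap 0.01511318272724061 [-0.9  3.9  2.8] [0.5856 0.1885 0.1107]
0.15 [0.5756 0.1838 0.1107] [-2.   4.7  3.7] 0.0147
0.3 [0.5666 0.1779 0.1107] [-2.5  4.9  4.5] 0.0146
0.45 [0.5581 0.1707 0.1106] [-4.3  7.3  6.7] 0.015
0.6 [0.5509 0.1624 0.1106] [-7.9  7.5  8.9] 0.0146
0.75 [0.545  0.1521 0.1105] [-9.7  6.8 10.6] 0.0146
0.9 [0.5427 0.1399 0.1105] [-6.7  4.2  8.9] 0.0146
1.05 [0.5422 0.1284 0.1105] [-3.6  2.   6.9] 0.0146
1.2 [0.5428 0.1171 0.1104] [-3.3  1.9  5.9] 0.0143
1.35 [0.5447 0.1066 0.1104] [-1.8  1.8  5.4] 0.0147
1.5 [0.5481 0.0962 0.1103] [-1.8  2.6  6.3] 0.0147
7.2667
```

```bash
python3 - <<'E'
from h import *
from rig import *
command_gripper(.05); s=sense();q=s["position"]
move_l([q[0],q[1],.2],feed=.1)
movep([.43,.42,.3],s["tcp_rot"])
sleep(.3)
for n in("top","side"):
    p,d=camera(n); cv2.imwrite(f"pics/{n}2.png",p[:,:,::-1])
s=sense();print(s["time_s"],s["wrist_force"].round(2),s["finger_gap"])
c=[cv2.resize(cv2.imread(f"pics/{n}2.png")[y:y+100,x:x+100],(400,400),interpolation=2) for n,x,y in(("top",205,80),("side",320,120))]
cv2.imwrite("pics/c2.png",np.hstack(c))
E
```

```text
10.5 [-0.85 -0.36  0.33] 0.0500282344535812
```

View pics/c2.png

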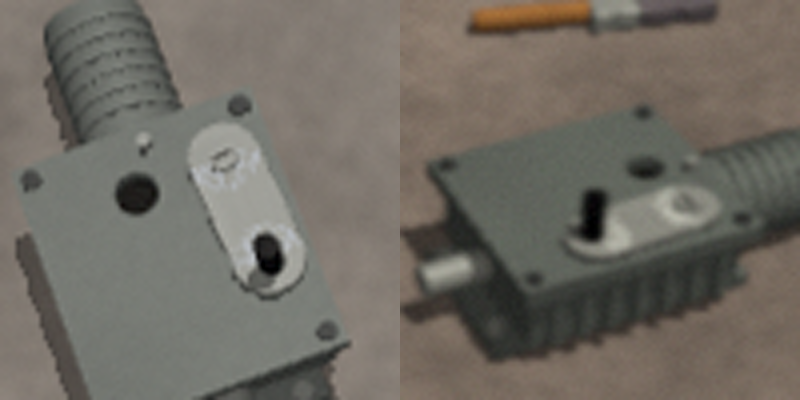

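View pics/top2.png

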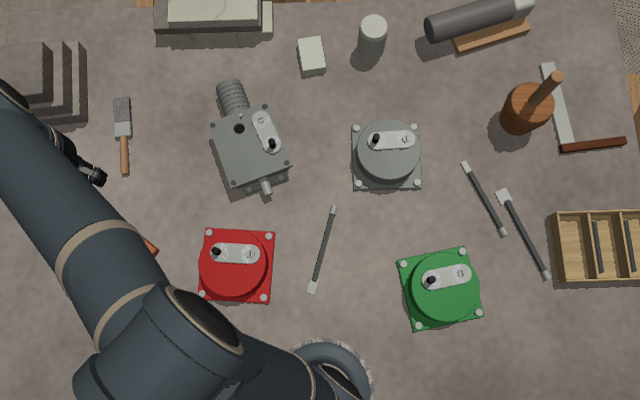

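The port, a dark hole at about (239,128), is fully uncovered. The cover has swung a quarter turn, with its knob at about (271,144). The bearing cover at (390,140) is unchanged and the arm is clear of everything.

```bash
python3 -c "
from rig import *
finish_job()"
```

```text
the job is handed in; nothing more can be done
```

The gearbox's inspection port is open and the job is handed in. I gripped the cover by its knob, swung it about 1.5 rad anticlockwise around the pivot screw, released it and moved the arm away.

- **Cover:** in the last pictures from both cameras the port hole is fully uncovered and the cover stays where I left it, about a quarter turn from shut. I commanded 1.5 rad and judged the final angle by eye.
- **Bearing housing:** its cover looks unchanged and shut. The red and green look-alikes were not touched.
- **Limits:** the wrist force peaked at about 16 N in the readings taken during the swing. The job had taken 10.5 s at the last reading.

No check failed. The two cameras differed by about 4 mm on the knob's position at the start, so I used the mean. The closed gripper read about 15 mm on the 16 mm knob, which confirmed the grasp.

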